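Fetch the block plane from behind the bottles

ROBOT

A 6-joint arm with a two-finger parallel gripper is mounted at the origin on the work surface. World frame = base frame: x ahead of the robot, y to its left, z up, the work surface at z = 0. Lengths are in m, angles in degrees, forces in N, time in s.
With the tool pointing down it reaches from about 0.4 to 0.825 m from the base axis. Payload 7 kg.
Tool frame: the origin (TCP) lies at the very end of the fingers, on their centre line; the grasp point (between the pads) lies 19 mm behind it; z points along the fingers, y is the line along which they close (so a half turn about z gives the same grasp; the last joint's range is limited). The gripper opens to 88 mm and grips with 3 to 60 N. Pads are 19 mm wide; open, the fingers measure 130 mm over their backs; the gripper's body (78 mm by 193 mm) begins 47 mm behind the grasp point.
Start: joints at [-53.68, 20.546, 0.682, 0, -70.136, -16.507], TCP at [0.229, -0.635, 0.227] pointing down, gripper open.
Joint ranges: [-176.03, 176.03], [-82.01, 121.73], [-58.28, 71.71], [-173.87, 95.51], [-174.79, -0.11], [-173.66, 173.66]. Speed limits (degrees/s): [136.94, 136.94, 172.46, 180, 180, 180].

INTERFACE

Orientations are given as [roll, pitch, yaw] about the fixed x, y, z axes, in that order (R = Rz(yaw) Ry(pitch) Rx(roll)).
In Python, from plant import get_obs, snapshot, camera_params, close_job, boxes_of, cut_out, landmark_of gives the robot as it stands.
- The arm moves only by the shell command python3 -m inch 'ROWS' [OPENING]. ROWS is text: rows parted by semicolons, each of 6 numbers parted by spaces: the shift along the tool's x, y, z in units of 30 cm (1.0 is 30 cm), then the turn, a rotation vector about the tool's x, y, z in units of pi rad (1.0 is pi rad). A call has 1 to 10 rows; each row is the pose to reach, as a shift and turn from the pose commanded when the call began, along the tool's axes at that moment, turning the shorter way round; what a row does not reach only later rows make up. A row lasts 1/12 s, in which the tool goes at most 41.7 mm and 7.16 degrees, less where a joint would pass 70% of its speed; a pose out of reach is approached as far as the arm can. A call with a number of a shift or a turn outside -1 to 1 is refused whole. A call with a gripper value outside its range is refused whole. OPENING is the closure, from -1 (fully open) to 1 (shut), set as the call begins (- or left out, the last holds). The fingers move at their own pace and stop on an object; the grip force is fixed at half the most. Time passes only in rows, so rows that repeat a pose let the fingers close. It gives the time, the measured TCP pose, the force, the opening and the grip force at its end, in the units of the state.
- get_obs(): the state, without advancing time (a new reading comes with each control period).
- snapshot(name): name is "scene" or "top" or "wrist"; returns the picture (400x640x3 uint8, red, green, blue); there is no depth.
- camera_params(name): a dict with "mtx" (3x3 intrinsics, pixels), "k1" (the pictures are not rectified: a ray, as slopes to the right and down, at radius r is drawn at 1 + k1 r^2 times it, then the intrinsics apply), "rvec" (rotation vector, rad) and "tvec" (3), from world to camera coordinates, as OpenCV has them. Camera axes: x right, y down, z forward; pixel columns grow to the right and rows downward; lengths in m; the calibration is good to about 2 mm. A picture is of the moment at which its call begins: read the wrist's pose just before it. camera_params takes no time and is no camera call; for the wrist camera it gives the pose at the moment of the call.
- close_job(): hands the job in; it is judged then, once.
Trained networks look in the newest picture that a camera, given by its name, has taken for a name from the list of things; names that differ only in an ending like _2 or _b are one class to them, and where a whole thing is asked for, a point or a joint stands for the part that bears it (a point fixed in the world has none). Each returns a list of dicts, best first, with "p" (0 to 1); they miss things now and then, are a little off and sometimes report something else, mostly with a low value. They report only what shows in the picture. A call takes as long as a camera call.
- boxes_of(camera, thing): "rect" ([left, top, width, height] in pixels, round what is visible of it).
- cut_out(camera, thing): "pixels" (400x640 bool, what is visible of it) and "rect" ([left, top, width, height] in pixels, round what is visible of it).
- landmark_of(camera, thing): "uv" ([column, row] in pixels: a listed point, or the origin of a listed thing).
The state is a dict: "clock": time; "joint_pos": joint angles; "qvel": joint speeds; "tau": joint torques, N m; "tool_pos": TCP position; "orientation": TCP orientation; "force": force on the tool from outside, world axes, zero at the start; "moment": the same for the moment, N m; "opening": finger opening in m; "gripper_force": force on a finger pad.
Only numpy, scipy, OpenCV 4.12 (cv2) and the standard library are available. Lean on these libraries where they do the work, as an engineer would, in place of code of your own. Each camera call takes 0.05 s, during which the arm holds its last target. There are 200 camera calls.

TASK

On the rack of this guitar maker's bench, the glue bottle, the square tin and the jar stand in front of the block plane. Leaving the plane where it is, first clear all three into the plywood tray, standing upright; then lay the plane on the middle of the cork rest, sole down and lengthways, while they wait in the tray. Finally stand each container back on the middle of the coaster it came from (bottle on the round one, tin on the square one, jar on the six-sided one), keeping the containers upright all the time.

Things in the scene. Friction and masses are not known exactly. Their poses are not given: they have to be found in the camera images.
- glue_bottle: White plastic glue bottle with a paper label: round body 52 mm across, tapering from 90 mm height to a narrow neck, with a grey round cap 30 mm across from 118 mm height to the top at 150 mm. 0.2 kg or so. Origin: centre of its underside, z up. At the start it stands on the round coaster.
- tin: Square aluminium thinner tin with a paper label: body 52 x 52 mm, 105 mm high, with a round black screw cap 32 mm across in the middle of its top, from 105 mm height to the top at 137 mm. 0.3 kg or so. Origin: centre of its underside, z up, x and y square to its sides. At the start it stands on the square coaster.
- jar: Amber glass jar, 54 mm across, with a brass-coloured round lid 55 mm across from 78 mm height to the top at 98 mm. 0.25 kg or so. Origin: centre of its underside, z up. At the start it stands on the six-sided coaster.
- plane: Small steel block plane: sole 120 x 40 mm, side cheeks 40 mm apart outside, up to 32 mm height over its middle 108 mm, brass cap, dark round knob at the front end, highest point about 50 mm. 0.45 kg or so. Origin: centre of its sole, z up, x along its length towards the knob. At the start it lies crosswise on the rack, about 85 mm beyond the row of containers (away from the robot).
- rack: Fixed light wooden board 220 x 290 mm, 18 mm thick, with a dark rail 12 mm wide and 35 mm high along its far edge. Origin: centre of its underside; x across it, away from the robot; y along the row of coasters; it may be turned by up to 0.25 rad. A small brass weight and a tuning machine lie near its two ends, level with the plane; they are not part of the job.
- coaster_round: Round dark wooden coaster, 72 mm across, 4 mm thick, fixed on the rack in the front row; home of the glue bottle. Origin: centre of its underside (its top is 4 mm above), x pointing away from the robot across the rack, y along the row. The three coasters stand 80 mm apart in a row, in any order.
- coaster_square: Square dark wooden coaster, 72 x 72 mm, 4 mm thick, fixed on the rack in the front row; home of the square tin. Origin: centre of its underside, axes as for the round one.
- coaster_hex: Six-sided dark wooden coaster, 68 mm across its flats, 4 mm thick, fixed on the rack in the front row; home of the jar. Origin: centre of its underside, axes as for the round one.
- tray: Empty shallow plywood tray, 290 x 120 mm outside, 18 mm high, walls and floor 5 mm thick, fixed on the bench beside the rack, on the left or on the right. Origin: centre of its underside (its floor is 5 mm above); x along its length, roughly away from the robot.
- rest: Plane rest: cork pad 150 x 64 mm on a slightly larger dark board 170 x 84 mm, fixed on the bench on the other side of the rack from the tray. Origin: centre of its underside; the cork's top is 10 mm above; x along its length.

How it is judged (in metres and radians):
On the way, in this order (a step that is already met when the one before it is completed fails the run):
1. the bottle, the tin and the jar all stand upright in the tray, with the plane still where it was (within 25 mm) (x of glue_bottle in the frame of tray between -0.13 and 0.13 m and y of glue_bottle in the frame of tray between -0.05 and 0.05 m and z of each of glue_bottle, tin, jar in the frame of tray below 0.016 m and angle between each of glue_bottle, tin, jar's own z axis and vertical below 0.15 rad and linear speed of each of glue_bottle, tin, jar below 0.05 m/s and x of tin in the frame of tray between -0.13 and 0.13 m and y of tin in the frame of tray between -0.05 and 0.05 m and x of jar in the frame of tray between -0.13 and 0.13 m and y of jar in the frame of tray between -0.05 and 0.05 m and distance of plane from where it was at the start of the episode below 0.025 m), for 0.2 s.
2. the plane lies on the cork rest while all three containers still stand in the tray (x of glue_bottle in the frame of tray between -0.13 and 0.13 m and y of glue_bottle in the frame of tray between -0.05 and 0.05 m and z of each of glue_bottle, tin, jar in the frame of tray below 0.016 m and angle between each of glue_bottle, tin, jar's own z axis and vertical below 0.15 rad and linear speed of each of glue_bottle, tin, jar below 0.05 m/s and x of tin in the frame of tray between -0.13 and 0.13 m and y of tin in the frame of tray between -0.05 and 0.05 m and x of jar in the frame of tray between -0.13 and 0.13 m and y of jar in the frame of tray between -0.05 and 0.05 m and x of plane in the frame of rest between -0.015 and 0.015 m and y of plane in the frame of rest between -0.012 and 0.012 m and z of plane in the frame of rest between 0.005 and 0.016 m and angle between the x axis of plane and the x axis of rest, either way round below 0.2 rad and angle between plane's own z axis and vertical below 0.1 rad and linear speed of plane below 0.03 m/s), for 0.2 s.
At the end, for the whole second after the job is handed in: Plane sole down on the cork rest, within 15 mm of its middle lengthways and 12 mm across, aligned within 0.2 rad either way round; bottle on the round coaster, tin on the square one, jar on the six-sided one, each upright and within 13 mm of its centre; all released, at rest (x of plane in the frame of rest between -0.015 and 0.015 m and y of plane in the frame of rest between -0.012 and 0.012 m and z of plane in the frame of rest between 0.005 and 0.016 m and angle between the x axis of plane and the x axis of rest, either way round below 0.2 rad and angle between each of plane, glue_bottle, tin, jar's own z axis and vertical below 0.1 rad and linear speed of each of plane, glue_bottle, tin, jar below 0.03 m/s and horizontal distance between glue_bottle and coaster_round below 0.013 m and z of glue_bottle in the frame of coaster_round below 0.009 m and horizontal distance between tin and coaster_square below 0.013 m and z of tin in the frame of coaster_square below 0.009 m and horizontal distance between jar and coaster_hex below 0.013 m and z of jar in the frame of coaster_hex below 0.009 m); the robot touches nothing.
It fails at once if a container is tipped over (more than 0.6 rad from upright) (angle between any of glue_bottle, tin, jar's own z axis and vertical above 0.6 rad).
It also fails if it takes over 144 s, if anything falls off the work surface, if the arm or the gripper's body presses on something with over 40 N, if the wrist force passes 120 N, or if a joint passes its speed limit or range.

## Working session

There is one attempt and no reset: what is moved stays moved. The work goes in short steps, Python scripts to look and compute and a shell command to move; the robot and the scene stay as the last step left them, time stands still between calls to the robot, and variables do not carry over. Pictures are saved under pics/ and viewed, at most 14 in all, crops included, and the job is handed in when it is done.

```bash
mkdir -p pics; ls; cat > h.py <<'E'
import numpy as np, cv2
from scipy.spatial.transform import Rotation as R
from scipy.optimize import least_squares
from plant import *
def cam(n):
    c=camera_params(n); return np.array(c["mtx"],float),float(c["k1"]),R.from_rotvec(np.ravel(c["rvec"])).as_matrix(),np.ravel(c["tvec"]).astype(float)
def ray(c,uv):
    K,k1,Rm,t=c; d=np.array([k1,0,0,0,0.])
    x=cv2.undistortPoints(np.array([[uv]],float),K,d)[0,0]
    return -Rm.T@t, Rm.T@np.array([x[0],x[1],1.])
def atz(c,uv,z):
    o,d=ray(c,uv); return o+d*(z-o[2])/d[2]
def proj(c,P):
    K,k1,Rm,t=c
    return cv2.projectPoints(np.atleast_2d(P).astype(float),cv2.Rodrigues(Rm)[0],t,K,np.array([k1,0,0,0,0.]))[0][:,0]
def tri(rays):
    A=0;b=0
    for o,d in rays:
        d=d/np.linalg.norm(d);M=np.eye(3)-np.outer(d,d);A=A+M;b=b+M@o
    return np.linalg.solve(A,b)
def go(p,yaw=None,z_down=True):
    """shift in tool units to world p, and turn about tool z to the given yaw of the tool y axis (mod 180)"""
    o=get_obs(); Rt=R.from_euler('xyz',o["orientation"],degrees=True)
    return Rt.inv().apply(np.array(p)-o["tool_pos"])/0.3
E
python3 - <<'E'
from h import *
o=get_obs(); print(o)
for n in ("scene","top","wrist"):
    c=cam(n); print(n,c[0].tolist(),c[1],(-c[2].T@c[3]).round(3),c[2][2].round(2))
    cv2.imwrite(f"pics/{n}0.png",snapshot(n)[:,:,::-1])
names="glue_bottle tin jar plane rack coaster_round coaster_square coaster_hex tray rest".split()
for n in ("scene","top"):
    c=cam(n)
    for t in names:
        l=landmark_of(n,t)[:2]; b=boxes_of(n,t)[:2]
        print(n,t,[(np.round(x["uv"],1).tolist(),round(x["p"],2),atz(c,x["uv"],0.0).round(3)[:2].tolist()) for x in l],[(np.round(x["rect"]).tolist(),round(x["p"],2)) for x in b])
E
```

```text
pics
{'clock': 0.0, 'joint_pos': array([-5.36812569e+01,  2.05916590e+01,  6.31347260e-01, -2.00879424e-02,
       -7.01360475e+01, -1.65084528e+01]), 'qvel': array([-0.08806764, -0.07794863, -0.05589255, -0.04488259, -0.0467083 ,
        0.11627573]), 'tau': array([-1.57304956e-03, -5.82706189e+01,  2.93056744e+01,  6.99699908e+00,
        6.69073634e-03, -1.86061334e-04]), 'tool_pos': array([ 0.22857319, -0.63457604,  0.22560184]), 'orientation': array([ 1.79902247e+02, -9.27850796e-03, -1.60196543e+02]), 'force': array([ 0.00603796,  0.74995604, -0.08240055]), 'moment': array([ 0.00580323, -0.03300373, -0.03094952]), 'gripper_force': 0.0, 'opening': 0.0876671153416988}
scene [[514.0385413909601, 0.0, 328.42392012959147], [0.0, 514.0385413909601, 205.2129650302277], [0.0, 0.0, 1.0]] -0.11780603174252582 [1.518 0.476 0.858] [-0.72 -0.35 -0.59]
top [[365.2757931285728, 0.0, 315.8994948758323], [0.0, 365.2757931285728, 200.7616006803516], [0.0, 0.0, 1.0]] -0.026740855133372397 [0.478 0.005 0.822] [ 0.04 -0.   -1.  ]
wrist [[350.058403446214, 0.0, 321.57179513892066], [0.0, 350.0584034
[... 1700 characters left out ...]
4), ([307.0, 160.0, 56.0, 27.0], 0.16)]
top coaster_round [([322.5, 216.4], 0.55, [0.479, -0.009])] [([310.0, 198.0, 30.0, 27.0], 0.71)]
top coaster_square [([359.5, 217.4], 0.92, [0.476, -0.093]), ([173.6, 212.7], 0.41, [0.49, 0.327])] [([341.0, 200.0, 36.0, 41.0], 0.85)]
top coaster_hex [([285.3, 204.9], 0.51, [0.505, 0.074]), ([317.4, 210.2], 0.18, [0.493, 0.002])] [([274.0, 191.0, 32.0, 29.0], 0.68), ([344.0, 197.0, 30.0, 41.0], 0.48)]
top tray [([360.2, 218.6], 0.64, [0.473, -0.094]), ([462.2, 222.2], 0.58, [0.463, -0.325])] [([436.0, 157.0, 57.0, 130.0], 0.96)]
top rest [([286.8, 203.0], 0.57, [0.509, 0.071]), ([175.3, 210.7], 0.56, [0.494, 0.323])] [([156.0, 174.0, 40.0, 74.0], 0.98)]
```

```bash
python3 - <<'E'
import cv2
a=cv2.imread("pics/top0.png")[110:300,140:510]; cv2.imwrite("pics/top0c.png",cv2.resize(a,None,fx=2.16,fy=2.16,interpolation=cv2.INTER_CUBIC))
E
```

```text
(no output)
```

View pics/top0c.png

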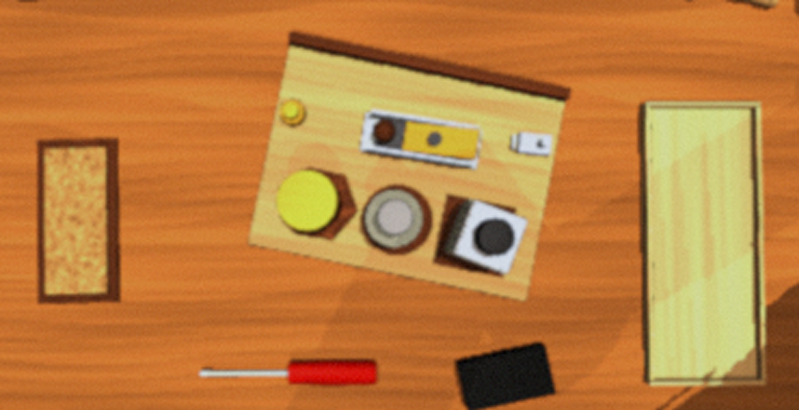

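View pics/wrist0.png

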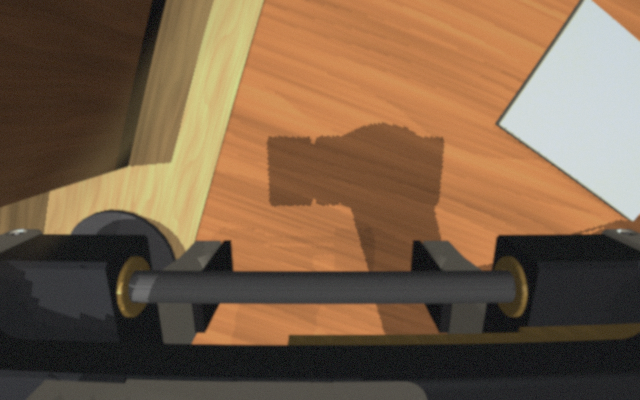

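```bash
cat >> h.py <<'E'
def go(p,yaw=None):
    "tool units (shift, rotvec/pi) to world p; yaw = world yaw of tool (deg), tool down"
    o=get_obs(); Rt=R.from_euler('xyz',o["orientation"],degrees=True)
    s=Rt.inv().apply(np.array(p)-o["tool_pos"])/0.3
    if yaw is None: yaw=o["orientation"][2]
    w=(Rt.inv()*R.from_euler('xyz',[180,0,yaw],degrees=True)).as_rotvec()/np.pi
    print("row",s.round(4),w.round(4),"rows>=",np.ceil(max(np.linalg.norm(s)*.3/.0417,np.linalg.norm(w)*180/7.16)))
E
python3 -m inch '-0.84 0.86 -0.25 0 0 -0.32;-0.84 0.86 -0.25 0 0 -0.32;-0.84 0.86 -0.25 0 0 -0.32;-0.84 0.86 -0.25 0 0 -0.32;-0.84 0.86 -0.25 0 0 -0.32;-0.84 0.86 -0.25 0 0 -0.32;-0.84 0.86 -0.25 0 0 -0.32;-0.84 0.86 -0.25 0 0 -0.32;-0.84 0.86 -0.25 0 0 -0.32;-0.84 0.86 -0.25 0 0 -0.32'
python3 -c "
from h import *
go([.53,.02,.30],-102)
"
```

```text
clock: 2.98
tool_pos: [0.3808, -0.3032, 0.3038]
orientation: [-179.7, 0.0, -102.3]
force: [-0.2, -0.7, -0.3]
opening: 0.0878
gripper_force: 0.0
row [-1.1585 -0.2566  0.0139] [-0.0014  0.     -0.0016] rows>= 9.0
```

```bash
python3 - <<'E'
from h import *
import pickle
c=cam("wrist");im=snapshot("wrist");cv2.imwrite("pics/w1.png",im[:,:,::-1]);pickle.dump((c,[cut_out("wrist","tray"),landmark_of("wrist","tray")]),open("w1.pkl","wb"))
E
python3 -m inch '-1 -0.22 0 0 0 0;-1 -0.22 0 0 0 0;-1 -0.22 0 0 0 0;-1 -0.22 0 0 0 0;-1 -0.22 0 0 0 0;-1 -0.22 0 0 0 0;-1 -0.22 0 0 0 0;-1 -0.22 0 0 0 0;-1 -0.22 0 0 0 0' >/dev/null
python3 -m inch '-0.16 -0.04 0.01 0 0 0;-0.16 -0.04 0.01 0 0 0;-0.16 -0.04 0.01 0 0 0;-0.16 -0.04 0.01 0 0 0'
python3 - <<'E'
from h import *
import pickle
c=cam("wrist");im=snapshot("wrist");cv2.imwrite("pics/w2.png",im[:,:,::-1])
names="glue_bottle tin jar plane rack coaster_round coaster_square coaster_hex".split()
d={t:(cut_out("wrist",t),landmark_of("wrist",t)) for t in names}
pickle.dump((c,d),open("w2.pkl","wb"))
for t in names: print(t,[(np.round(x["uv"],1).tolist(),round(x["p"],2)) for x in d[t][1][:2]],[(np.round(x["rect"]).tolist(),round(x["p"],2)) for x in d[t][0][:2]])
d=pickle.load(open("w1.pkl","rb"))[1]
print([(x["rect"],x["p"]) for x in d[0]],d[1])
E
```

```text
clock: 4.22
tool_pos: [0.5302, 0.0145, 0.2978]
orientation: [179.9, -0.1, -102.6]
force: [-0.3, -0.0, 0.5]
opening: 0.0879
gripper_force: 0.0
glue_bottle [([349.0, 142.6], 0.6), ([280.4, 133.5], 0.21)] [([328.0, 123.0, 55.0, 53.0], 0.61)]
tin [([350.5, 67.6], 0.65), ([280.5, 133.5], 0.16)] [([328.0, 21.0, 64.0, 75.0], 0.94)]
jar [([348.6, 201.6], 0.76)] [([327.0, 184.0, 58.0, 71.0], 0.72), ([254.0, 82.0, 49.0, 100.0], 0.5)]
plane [([282.0, 133.5], 0.9)] [([257.0, 81.0, 46.0, 106.0], 0.89)]
rack [([303.3, 140.1], 0.68)] [([202.0, 14.0, 196.0, 236.0], 0.89), ([324.0, 176.0, 54.0, 46.0], 0.5)]
coaster_round [([351.8, 68.9], 0.21)] [([321.0, 107.0, 54.0, 52.0], 0.58)]
coaster_square [([349.5, 202.6], 0.45)] []
coaster_hex [([346.7, 203.1], 0.86)] [([320.0, 176.0, 57.0, 44.0], 0.69), ([366.0, 318.0, 74.0, 18.0], 0.4)]
[] [{'uv': [259.2, 158.9], 'p': 0.93}]
```

View pics/w2.png

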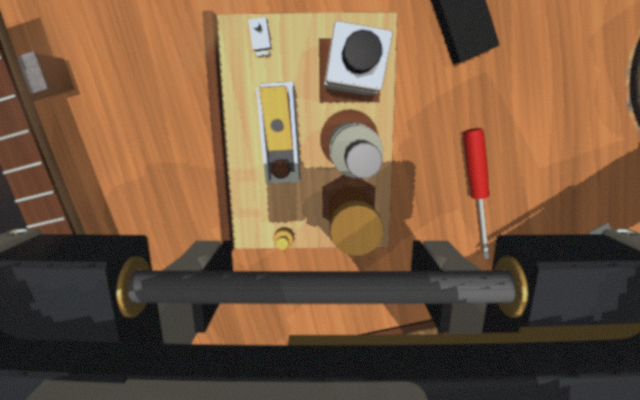

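View pics/w1.png

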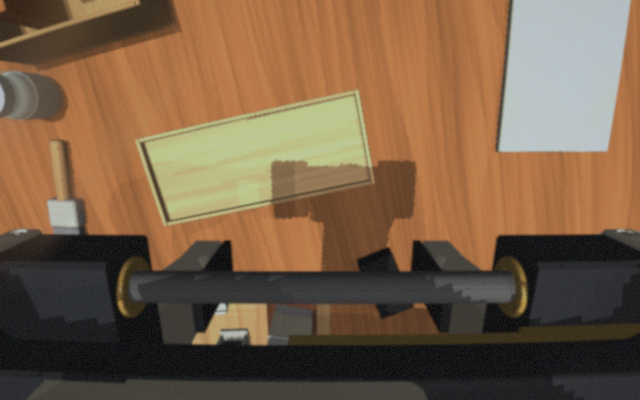

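```bash
python3 - <<'E'
from h import *
import pickle
w1=pickle.load(open("w1.pkl","rb"))[0]; w2,d2=pickle.load(open("w2.pkl","rb")); T=cam("top")
n=lambda u,v:(u/2.16+140-.27,v/2.16+110-.27)
for t,a,b in (("tincap",(362,50),n(494,237)),("botcap",(363,159),n(394,216)),("jarlid",(357,228),n(308,201)),("planeknob",(282,170),n(383,131)),("plane brass hole",(277,126),n(433,139)),
  ("rackNearRight",(396,14),n(527,299)),("rackNearLeft",(389,248),n(249,243))):
    print(t,tri([ray(w2,a),ray(T,b)]).round(4))
for t,a,b in (("trayNR",(373,184),n(645,383)),("NR2",(357,91),n(765,383)),("F2",(137,141),n(762,102)),("FL",(165,223),n(645,102))):
    print(t,tri([ray(w1,a),ray(T,b)]).round(4))
def rect(P,cams_uv,hx,hy,z):
    pass
def fit(obs,L,W):  # obs: (cam,uv,sx,sy,z)
    f=lambda q:np.concatenate([(proj(c,[[q[0]+np.cos(q[2])*sx*L/2-np.sin(q[2])*sy*W/2,q[1]+np.sin(q[2])*sx*L/2+np.cos(q[2])*sy*W/2,z]])[0]-uv) for c,uv,sx,sy,z in obs])
    r=least_squares(f,[.5,0,0]); return r.x.round(4),r.fun.round(1)
print("rack",fit([(w2,(396,14),-1,-1,.018),(w2,(389,248),-1,1,.018),(T,n(527,299),-1,-1,.018),(T,n(249,243),-1,1,.018)],.22,.29))
print("rack w2",fit([(w2,(396,14),-1,-1,.018),(w2,(389,248),-1,1,.018)],.22,.29))
print("tray",fit([(w1,(373,184),-1,1,.018),(w1,(357,91),-1,-1,.018),(w1,(137,141),1,-1,.018),(w1,(165,223),1,1,.018)],.29,.12))
print("trayT",fit([(T,n(645,383),-1,1,.018),(T,n(765,383),-1,-1,.018),(T,n(762,102),1,-1,.018),(T,n(645,102),1,1,.018)],.29,.12))
print("restT",fit([(T,n(39,302),-1,1,.006),(T,n(119,301),-1,-1,.006),(T,n(118,139),1,-1,.006),(T,n(38,141),1,1,.006)],.17,.084))
m=cut_out("top","plane"); 
mm=d2["plane"][0][0]["pixels"]; print("plane mask",cv2.minAreaRect(np.argwhere(mm)[:,::-1].astype(np.float32)))
print("landmark plane w2 z=.018",atz(w2,(282,133.5),.018),atz(T,(335.6,173.6),.018))
E
```

```text
tincap [ 0.472  -0.0906  0.1593]
botcap [ 0.4894 -0.0065  0.1669]
jarlid [0.5043 0.0697 0.1172]
planeknob [0.5733 0.0024 0.0612]
plane brass hole [ 0.5665 -0.0465  0.0556]
rackNearRight [ 0.4087 -0.1389  0.0287]
rackNearLeft [0.4663 0.1364 0.0342]
trayNR [ 0.3201 -0.2635  0.0117]
NR2 [ 0.3199 -0.383   0.0209]
F2 [ 0.6048 -0.3856  0.0214]
FL [ 0.6089 -0.27    0.0104]
rack (array([ 0.5432, -0.0208, -0.2028]), array([-0.5, -1.4, -0.9,  0.2, -1. ,  0.7, -1.8,  1.1]))
rack w2 (array([ 0.5426, -0.0195, -0.2005]), array([-0. , -0.6,  0. ,  0.8]))
tray (array([ 0.4622, -0.3254, -0.0111]), array([ 2. ,  0.5,  1.8, -1.1, -2.6, -1.8, -1.5,  3.6]))
trayT (array([ 0.4644, -0.3258, -0.0184]), array([ 0.8,  0.5, -0.6,  0.8, -0.5, -0.3,  0.3, -1. ]))
restT (array([0.4916, 0.319 , 0.0137]), array([-0.2,  0.6,  0.1,  0.4, -0. , -0.5,  0. , -0.5]))
plane mask ((278.172119140625, 132.16888427734375), (101.79103088378906, 39.02016067504883), 85.46223449707031)
landmark plane w2 z=.018 [ 0.56685305 -0.03538566  0.018     ] [ 0.57284341 -0.03896127  0.018     ]
```

```bash
python3 -c "
from h import *
go([.5044,.0693,.30],-101.5)
go([.5044,.0693,.093],-101.5)"
```

```text
row [-0.1551  0.1233 -0.0048] [ 0.    -0.    -0.006] rows>= 2.0
row [-0.1551  0.1233  0.6852] [ 0.    -0.    -0.006] rows>= 6.0
```

```bash
python3 -m inch '-0.155 0.123 0 0 0 -0.006;-0.155 0.123 0 0 0 -0.006;-0.155 0.123 0.1 0 0 -0.006;-0.155 0.123 0.22 0 0 -0.006;-0.155 0.123 0.34 0 0 -0.006;-0.155 0.123 0.46 0 0 -0.006;-0.155 0.123 0.56 0 0 -0.006;-0.155 0.123 0.64 0 0 -0.006;-0.155 0.123 0.685 0 0 -0.006;-0.155 0.123 0.685 0 0 -0.006' -1
python3 -m inch '0 0 0 0 0 0;0 0 0 0 0 0;0 0 0 0 0 0;0 0 0 0 0 0;0 0 0 0 0 0;0 0 0 0 0 0;0 0 0 0 0 0;0 0 0 0 0 0' 1
```

```text
clock: 5.95
tool_pos: [0.5025, 0.0683, 0.09]
orientation: [179.7, -0.2, -101.5]
force: [-0.6, -0.0, -0.2]
opening: 0.0874
gripper_force: 0.0
clock: 6.62
tool_pos: [0.5051, 0.0694, 0.0938]
orientation: [-179.9, 0.0, -101.5]
force: [-0.4, 0.1, 6.3]
opening: 0.0543
gripper_force: 30.0
```

```bash
python3 -m inch '0 0 -0.1 0 0 0;0 0 -0.22 0 0 0;0 0 -0.34 0 0 0;0 0 -0.46 0 0 0;0 0 -0.56 0 0 0;0 0 -0.62 0 0 0;0 0 -0.62 0 0 0' 1
python3 -c "
from h import *
go([.553,-.327,.28],-101.5)
go([.553,-.327,.078],-101.5)"
```

```text
clock: 7.2
tool_pos: [0.5059, 0.0696, 0.2831]
orientation: [-179.7, 0.2, -101.5]
force: [0.8, 0.5, -2.7]
opening: 0.0545
gripper_force: 30.0
row [ 1.2643 -0.4172  0.0082] [-0.0016  0.0011  0.0001] rows>= 10.0
row [ 1.2666 -0.4137  0.6816] [-0.0016  0.0011  0.0001] rows>= 11.0
```

```bash
python3 -m inch '0.08 -0.03 0 0 0 0;0.18 -0.06 0 0 0 0;0.29 -0.1 0 0 0 0;0.4 -0.13 0 0 0 0;0.51 -0.17 0 0 0 0;0.62 -0.2 0 0 0 0;0.73 -0.24 0 0 0 0;0.83 -0.27 0 0 0 0;0.91 -0.3 0 0 0 0;0.96 -0.32 0 0 0 0' 1
python3 -c "
from h import *
go([.553,-.327,.078],-101.5)"
```

```text
clock: 8.03
tool_pos: [0.5401, -0.2343, 0.2766]
orientation: [179.8, 0.0, -101.6]
force: [-1.0, 0.2, -2.7]
opening: 0.0542
gripper_force: 30.0
row [ 0.294  -0.1068  0.6617] [ 0.0012  0.0001 -0.0007] rows>= 6.0
```

```bash
python3 -m inch '0.1 -0.03 0 0 0 0;0.2 -0.07 0.05 0 0 0;0.27 -0.1 0.15 0 0 0;0.294 -0.105 0.26 0 0 0;0.294 -0.105 0.37 0 0 0;0.294 -0.105 0.48 0 0 0;0.294 -0.105 0.56 0 0 0;0.294 -0.105 0.61 0 0 0;0.294 -0.105 0.64 0 0 0;0.294 -0.105 0.64 0 0 0' 1
python3 -m inch '0 0 0 0 0 0;0 0 0 0 0 0;0 0 0 0 0 0;0 0 0 0 0 0'
```

```text
clock: 8.87
tool_pos: [0.5521, -0.3241, 0.0834]
orientation: [179.7, 0.1, -101.5]
force: [-0.7, 0.5, -3.0]
opening: 0.0543
gripper_force: 30.0
clock: 9.2
tool_pos: [0.5551, -0.325, 0.0884]
orientation: [-179.9, -0.0, -101.5]
force: [0.0, -0.2, -3.7]
opening: 0.0541
gripper_force: 30.0
```

```bash
python3 -m inch '0 0 0.01 0 0 0;0 0 0.02 0 0 0;0 0 0.03 0 0 0;0 0 0.03 0 0 0;0 0 0.03 0 0 0'
```

```text
clock: 9.62
tool_pos: [0.5541, -0.3248, 0.0777]
orientation: [180.0, 0.0, -101.5]
force: [-0.6, 0.1, -3.5]
opening: 0.0544
gripper_force: 30.0
```

```bash
python3 -m inch '0 0 0.006 0 0 0;0 0 0.012 0 0 0;0 0 0.012 0 0 0;0 0 0.012 0 0 0'; python3 -m inch '0 0 0 0 0 0;0 0 0 0 0 0;0 0 0 0 0 0;0 0 0 0 0 0;0 0 -0.03 0 0 0;0 0 -0.13 0 0 0;0 0 -0.25 0 0 0;0 0 -0.37 0 0 0;0 0 -0.48 0 0 0;0 0 -0.48 0 0 0' -1
python3 -c "
from h import *
go([.4726,-.0875,.22],-101.5)"
```

```text
clock: 9.95
tool_pos: [0.5549, -0.3252, 0.0767]
orientation: [-179.9, -0.1, -101.5]
force: [-3.8, 3.5, 12.0]
opening: 0.0542
gripper_force: 30.0
clock: 10.78
tool_pos: [0.5575, -0.3267, 0.2274]
orientation: [-179.3, -0.2, -101.4]
force: [1.1, -0.6, 1.1]
opening: 0.0873
gripper_force: 0.0
row [-0.7255  0.436   0.0175] [-0.0037 -0.001   0.0003] rows>= 7.0
```

```bash
python3 -m inch '-0.08 0.05 0 0 0 0;-0.18 0.11 0 0 0 0;-0.3 0.18 0 0 0 0;-0.42 0.25 0 0 0 0;-0.54 0.32 0 0 0 0;-0.64 0.38 0 0 0 0;-0.7 0.42 0.01 0 0 0;-0.725 0.436 0.02 0 0 0;-0.725 0.436 0.02 0 0 0;-0.725 0.436 0.02 0 0 0'
python3 -c "
from h import *
go([.4726,-.0875,.132],-101.5)"
```

```text
clock: 11.62
tool_pos: [0.4698, -0.0856, 0.2129]
orientation: [-180.0, -0.0, -101.4]
force: [0.3, 0.4, 1.6]
opening: 0.0874
gripper_force: 0.0
row [ 0.0045 -0.0102  0.2696] [-0.0002 -0.      0.0004] rows>= 2.0
```

```bash
python3 -m inch '0 0 0 0 0 0;0 0 0 0 0 0;0 0 0.06 0 0 0;0 0 0.13 0 0 0;0 0 0.19 0 0 0;0 0 0.23 0 0 0;0 0 0.24 0 0 0;0 0 0.24 0 0 0;0 0 0.24 0 0 0;0 0 0.24 0 0 0'
python3 -c "
from h import *
go([.4726,-.0875,.132],-101.5)"
```

```text
clock: 12.45
tool_pos: [0.4704, -0.0859, 0.1413]
orientation: [-179.9, 0.0, -101.5]
force: [1.2, -0.9, -0.4]
opening: 0.0874
gripper_force: 0.0
row [ 0.0037 -0.0083  0.0312] [-0.0004  0.0001 -0.0001] rows>= 1.0
```

```bash
python3 -m inch '0.004 -0.008 0.015 0 0 0;0.004 -0.008 0.03 0 0 0;0.004 -0.008 0.03 0 0 0;0.004 -0.008 0.03 0 0 0' 
python3 -m inch '0 0 0 0 0 0;0 0 0 0 0 0;0 0 0 0 0 0;0 0 0 0 0 0;0 0 0 0 0 0;0 0 0 0 0 0;0 0 0 0 0 0;0 0 0 0 0 0;0 0 0 0 0 0;0 0 0 0 0 0' 1
python3 -m inch '0 0 -0.03 0 0 0;0 0 -0.1 0 0 0;0 0 -0.2 0 0 0;0 0 -0.3 0 0 0;0 0 -0.4 0 0 0;0 0 -0.47 0 0 0;0 0 -0.5 0 0 0;0 0 -0.5 0 0 0'
python3 -c "
from h import *
go([.4635,-.3255,.26],-101.5)"
```

```text
clock: 12.78
tool_pos: [0.4715, -0.0874, 0.1312]
orientation: [180.0, -0.0, -101.5]
force: [-0.2, 0.0, -0.4]
opening: 0.0877
gripper_force: 0.0
clock: 13.62
tool_pos: [0.4719, -0.0873, 0.1315]
orientation: [-180.0, 0.0, -101.5]
force: [0.4, -0.6, -0.7]
opening: 0.0314
gripper_force: 30.0
clock: 14.28
tool_pos: [0.4723, -0.0872, 0.2834]
orientation: [-179.8, 0.1, -101.5]
force: [1.5, 0.2, -3.4]
opening: 0.0315
gripper_force: 30.0
row [ 0.7843 -0.1294  0.0775] [-0.001   0.0004 -0.    ] rows>= 6.0
```

```bash
python3 -m inch '0.08 -0.01 0 0 0 0;0.18 -0.03 0 0 0 0;0.3 -0.05 0 0 0 0;0.42 -0.07 0 0 0 0;0.54 -0.09 0 0 0 0;0.65 -0.11 0.02 0 0 0;0.73 -0.12 0.08 0 0 0;0.77 -0.13 0.15 0 0 0;0.784 -0.13 0.22 0 0 0;0.784 -0.13 0.22 0 0 0'
python3 -m inch '0 0 0.06 0 0 0;0 0 0.13 0 0 0;0 0 0.2 0 0 0;0 0 0.26 0 0 0;0 0 0.29 0 0 0;0 0 0.29 0 0 0;0 0 0.29 0 0 0;0 0 0.29 0 0 0'
python3 -c "
from h import *
go([.4635,-.3255,.115],-101.5)"
```

```text
clock: 15.12
tool_pos: [0.459, -0.3249, 0.2084]
orientation: [179.4, 0.2, -101.7]
force: [-1.0, 1.0, -5.2]
opening: 0.0316
gripper_force: 30.0
clock: 15.78
tool_pos: [0.4638, -0.3257, 0.1297]
orientation: [-179.9, -0.0, -101.5]
force: [-0.3, 0.5, -3.0]
opening: 0.0312
gripper_force: 30.0
row [-0.0006  0.0013  0.0491] [-0.0005 -0.0002  0.0002] rows>= 1.0
```

```bash
python3 -m inch '0 0 0.02 0 0 0;0 0 0.035 0 0 0;0 0 0.045 0 0 0;0 0 0.052 0 0 0;0 0 0.052 0 0 0;0 0 0.052 0 0 0'; python3 -m inch '0 0 0 0 0 0;0 0 0 0 0 0;0 0 0 0 0 0;0 0 0 0 0 0;0 0 -0.03 0 0 0;0 0 -0.13 0 0 0;0 0 -0.25 0 0 0;0 0 -0.35 0 0 0;0 0 -0.4 0 0 0;0 0 -0.4 0 0 0' -1
python3 -c "
from h import *
go([.4885,-.009,.225],-101.5)"
```

```text
clock: 16.28
tool_pos: [0.4635, -0.3259, 0.1146]
orientation: [-179.9, -0.0, -101.5]
force: [-1.9, 3.4, 9.5]
opening: 0.0313
gripper_force: 30.0
clock: 17.12
tool_pos: [0.4649, -0.3267, 0.2381]
orientation: [-179.6, -0.1, -101.5]
force: [1.0, -0.2, 1.4]
opening: 0.0863
gripper_force: 0.0
row [-1.0535  0.134   0.0407] [-0.0024 -0.0006  0.0001] rows>= 8.0
```

```bash
python3 -m inch '-0.08 0.01 0 0 0 0;-0.19 0.02 0 0 0 0;-0.31 0.04 0 0 0 0;-0.43 0.05 0 0 0 0;-0.55 0.07 0 0 0 0;-0.67 0.09 0 0 0 0;-0.79 0.1 0 0 0 0;-0.9 0.11 0 0 0 0;-0.97 0.12 0 0 0 0;-1 0.13 0 0 0 0'
python3 -m inch '-0.04 0 0.02 0 0 0;-0.045 0 0.07 0 0 0;-0.045 0 0.14 0 0 0;-0.045 0 0.2 0 0 0;-0.045 0 0.22 0 0 0;-0.045 0 0.22 0 0 0;-0.045 0 0.22 0 0 0;-0.045 0 0.22 0 0 0'
python3 -c "
from h import *
go([.4885,-.009,.145],-101.5)"
```

```text
clock: 17.95
tool_pos: [0.4848, -0.0214, 0.233]
orientation: [-180.0, 0.0, -101.4]
force: [1.0, -0.6, 0.0]
opening: 0.0879
gripper_force: 0.0
clock: 18.62
tool_pos: [0.4881, -0.0107, 0.1679]
orientation: [-179.9, 0.0, -101.5]
force: [-0.3, 0.3, 0.5]
opening: 0.0875
gripper_force: 0.0
row [-0.0059 -0.      0.0762] [-0.0004  0.0001 -0.0001] rows>= 1.0
```

```bash
python3 -m inch '-0.006 0 0.03 0 0 0;-0.006 0 0.06 0 0 0;-0.006 0 0.076 0 0 0;-0.006 0 0.076 0 0 0;-0.006 0 0.076 0 0 0;-0.006 0 0.076 0 0 0'
python3 -m inch '0 0 0 0 0 0;0 0 0 0 0 0;0 0 0 0 0 0;0 0 0 0 0 0;0 0 0 0 0 0;0 0 0 0 0 0;0 0 0 0 0 0;0 0 0 0 0 0;0 0 0 0 0 0;0 0 0 0 0 0' 1
python3 -m inch '0 0 -0.03 0 0 0;0 0 -0.1 0 0 0;0 0 -0.2 0 0 0;0 0 -0.27 0 0 0;0 0 -0.3 0 0 0;0 0 -0.3 0 0 0'
python3 -c "
from h import *
go([.3735,-.324,.23],-101.5)"
```

```text
clock: 19.12
tool_pos: [0.4878, -0.0088, 0.1442]
orientation: [-180.0, -0.0, -101.5]
force: [1.0, -0.2, 0.1]
opening: 0.0878
gripper_force: 0.0
clock: 19.95
tool_pos: [0.4877, -0.0088, 0.1441]
orientation: [-180.0, 0.0, -101.5]
force: [0.9, 0.6, -0.7]
opening: 0.0295
gripper_force: 30.0
clock: 20.45
tool_pos: [0.4887, -0.0086, 0.2364]
orientation: [-179.8, 0.1, -101.5]
force: [0.1, -0.0, -2.5]
opening: 0.0293
gripper_force: 30.0
row [1.107  0.1667 0.0185] [-0.0011  0.0006 -0.    ] rows>= 9.0
```

```bash
python3 -m inch '0.08 0.01 0 0 0 0;0.19 0.03 0 0 0 0;0.31 0.05 0 0 0 0;0.43 0.06 0 0 0 0;0.55 0.08 0 0 0 0;0.67 0.1 0 0 0 0;0.79 0.12 0 0 0 0;0.89 0.13 0 0 0 0;0.96 0.145 0 0 0 0;1 0.15 0 0 0 0'
python3 -m inch '0.07 0.01 0.02 0 0 0;0.1 0.015 0.1 0 0 0;0.105 0.016 0.19 0 0 0;0.105 0.016 0.26 0 0 0;0.105 0.016 0.3 0 0 0;0.105 0.016 0.3 0 0 0;0.105 0.016 0.3 0 0 0;0.105 0.016 0.3 0 0 0'
python3 -c "
from h import *
go([.3735,-.324,.1271],-101.5)"
```

```text
clock: 21.28
tool_pos: [0.3815, -0.2953, 0.2322]
orientation: [179.8, 0.0, -101.6]
force: [-0.1, -0.2, -2.4]
opening: 0.0297
gripper_force: 30.0
clock: 21.95
tool_pos: [0.373, -0.3238, 0.1443]
orientation: [180.0, -0.0, -101.5]
force: [0.3, -0.1, -1.9]
opening: 0.0295
gripper_force: 30.0
row [ 0.0002 -0.0019  0.0573] [ 0.     -0.0001  0.    ] rows>= 1.0
```

```bash
python3 -m inch '0 0 0.02 0 0 0;0 0 0.04 0 0 0;0 0 0.052 0 0 0;0 0 0.058 0 0 0;0 0 0.058 0 0 0;0 0 0.058 0 0 0'; python3 -m inch '0 0 0 0 0 0;0 0 0 0 0 0;0 0 0 0 0 0;0 0 0 0 0 0;0 0 -0.03 0 0 0;0 0 -0.13 0 0 0;0 0 -0.25 0 0 0;0 0 -0.35 0 0 0;0 0 -0.4 0 0 0;0 0 -0.4 0 0 0' -1
python3 - <<'E'
from h import *
cv2.imwrite("pics/top1.png",snapshot("top")[110:300,140:510,::-1])
T=cam("top")
for t in ("glue_bottle","tin","jar"):print(t,[(np.round(x["uv"],1),x["p"],atz(T,x["uv"],.005)[:2]) for x in landmark_of("top",t)[:2]])
go([.53,.02,.26],-101.5)
E
```

```text
clock: 22.45
tool_pos: [0.3729, -0.3238, 0.127]
orientation: [-180.0, -0.0, -101.5]
force: [-0.9, 1.0, 2.6]
opening: 0.0292
gripper_force: 30.0
clock: 23.28
tool_pos: [0.3745, -0.3249, 0.2516]
orientation: [-179.6, -0.1, -101.5]
force: [0.8, -0.2, -0.5]
opening: 0.0861
gripper_force: 0.0
glue_bottle []
tin [(array([463. , 222.7]), 0.68, array([ 0.46166011, -0.32440227]))]
jar [(array([462. , 181.8]), 0.93, array([ 0.55369054, -0.32452786]))]
row [-1.2268 -0.2867 -0.0461] [ 0.0003  0.0001 -0.0001] rows>= 10.0
```

View pics/top1.png

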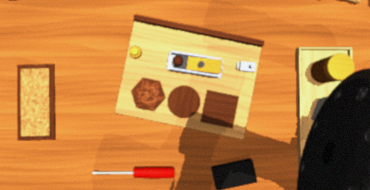

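```bash
python3 -m inch '-0.1 -0.02 0 0 0 0;-0.22 -0.05 0 0 0 0;-0.35 -0.08 0 0 0 0;-0.48 -0.11 0 0 0 0;-0.61 -0.14 0 0 0 0;-0.74 -0.17 0 0 0 0;-0.85 -0.2 0 0 0 0;-0.93 -0.22 0 0 0 0;-0.98 -0.23 0 0 0 0;-1 -0.23 0 0 0 0'
python3 -m inch '-0.1 -0.03 0 0 0 0;-0.2 -0.05 -0.02 0 0 0;-0.227 -0.057 -0.046 0 0 0;-0.227 -0.057 -0.046 0 0 0;-0.227 -0.057 -0.046 0 0 0;-0.227 -0.057 -0.046 0 0 0'
python3 - <<'E'
from h import *
import pickle
W=cam("wrist");cv2.imwrite("pics/w3.png",snapshot("wrist")[:,:,::-1]); T=cam("top")
snapshot("top");
for t,z in (("coaster_round",.022),("coaster_square",.022),("coaster_hex",.022),("plane",.035),("rest",.01)):
  for n,c in (("wrist",W),("top",T)):
    m=cut_out(n,t)[:2]
    for x in m:
        q=np.argwhere(x["pixels"])[:,::-1].mean(0); print(t,n,round(x["p"],2),x["rect"],atz(c,q,z)[:2].round(4))
    if t=="plane" and m: 
        bx=cv2.boxPoints(cv2.minAreaRect(np.argwhere(m[0]["pixels"])[:,::-1].astype(np.float32))); print(bx.round(1).tolist(),[atz(c,b,.05)[:2].round(4).tolist() for b in bx])
for t in ("coaster_round","coaster_square","coaster_hex","plane"):
    print(t,[(np.round(x["uv"],1),round(x["p"],2),atz(W,x["uv"],.018)[:2]) for x in landmark_of("wrist",t)[:2]])
E
```

```text
clock: 24.32
tool_pos: [0.5006, -0.0416, 0.2453]
orientation: [179.9, -0.1, -101.4]
force: [0.0, 0.3, -0.1]
opening: 0.0875
gripper_force: 0.0
clock: 24.82
tool_pos: [0.5297, 0.0189, 0.2597]
orientation: [179.9, -0.0, -101.5]
force: [0.4, -0.7, 0.0]
opening: 0.0875
gripper_force: 0.0
coaster_round wrist 0.94 [320.2, 104.6, 65.8, 64.7] [ 0.4881 -0.0123]
coaster_round top 0.55 [322.8, 207.8, 15.8, 19.4] [ 0.4837 -0.0278]
coaster_square wrist 0.56 [318.6, 27.6, 68.4, 71.9] [ 0.4714 -0.0901]
coaster_square top 0.6 [344.3, 199.8, 31.1, 39.2] [ 0.4744 -0.0885]
coaster_hex wrist 0.55 [318.4, 176.2, 60.9, 62.8] [0.5046 0.0655]
plane wrist 0.59 [248.9, 75.1, 50.6, 114.0] [ 0.5681 -0.0388]
[[249.0, 75.5], [292.3999938964844, 73.19999694824219], [298.1000061035156, 184.3000030517578], [254.6999969482422, 186.5]] [[0.5784, -0.096], [0.5355, -0.0892], [0.5543, 0.0225], [0.6006, 0.0155]]
rest top 0.35 [342.4, 197.5, 36.2, 43.7] [ 0.4733 -0.0902]
coaster_round [(array([351.6, 138.5]), 0.95, array([ 0.48702107, -0.01076017]))]
coaster_square [(array([350.5,  63.4]), 0.69, array([ 0.47378169, -0.08998193]))]
coaster_hex [(array([350.4, 206.4]), 0.9, array([0.5025833, 0.0674909]))]
plane [(array([277.7, 133.2]), 0.84, array([ 0.5675295, -0.0331969]))]
```

View pics/w3.png

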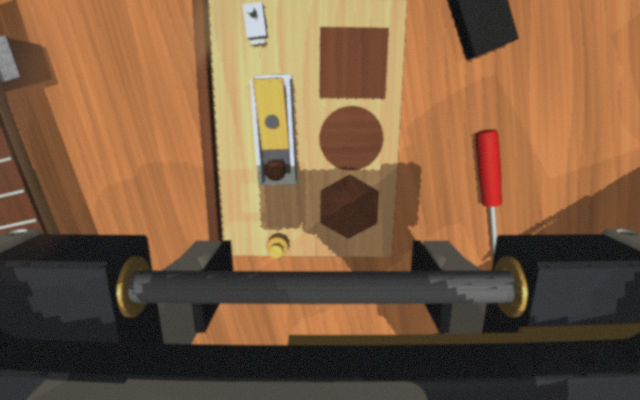

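```bash
python3 - <<'E'
from h import *
W=cam("wrist")
for z in (.025,.05):
    P=[atz(W,u,z)[:2] for u in ((253,77),(291,74),(297,183),(262,185))]
    a=(P[0]+P[1])/2;b=(P[2]+P[3])/2; d=b-a
    print(z,(a+b)/2,np.linalg.norm(d),np.degrees(np.arctan2(d[1],d[0])),[np.linalg.norm(P[0]-P[1]),np.linalg.norm(P[2]-P[3])])
E
```

```text
0.025 [ 0.56955865 -0.03455275] 0.11862916288409592 80.75945412933609 [np.float64(0.040860371239342407), np.float64(0.04045100847546373)]
0.05 [ 0.56611932 -0.03552572] 0.11109907738795095 80.7594541293361 [np.float64(0.03826672494397829), np.float64(0.03788334682448229)]
```

```bash
python3 -c "
from h import *
go([.5695,-.0345,.08],-99.2)"
```

```text
row [ 0.1515 -0.1634  0.6014] [ 0.     -0.     -0.0128] rows>= 5.0
```

```bash
python3 -m inch '0.08 -0.08 0 0 0 -0.013;0.14 -0.15 0 0 0 -0.013;0.15 -0.163 0.05 0 0 -0.013;0.15 -0.163 0.15 0 0 -0.013;0.15 -0.163 0.27 0 0 -0.013;0.15 -0.163 0.39 0 0 -0.013;0.15 -0.163 0.5 0 0 -0.013;0.15 -0.163 0.57 0 0 -0.013;0.15 -0.163 0.6 0 0 -0.013;0.15 -0.163 0.6 0 0 -0.013' -0.3
python3 -m inch '0 0 0 0 0 0;0 0 0 0 0 0;0 0 0 0 0 0'
python3 -c "
from h import *
go([.5695,-.0345,.027],-99.2)"
```

```text
clock: 26.45
tool_pos: [0.5682, -0.0343, 0.0784]
orientation: [179.8, -0.1, -99.2]
force: [-0.1, -0.3, 0.1]
opening: 0.0567
gripper_force: 0.0
clock: 26.7
tool_pos: [0.5707, -0.0338, 0.0823]
orientation: [-179.8, 0.1, -99.1]
force: [-0.7, -0.1, 0.6]
opening: 0.0566
gripper_force: 0.0
row [0.0033 0.0043 0.1843] [-0.0009  0.0003  0.0003] rows>= 2.0
```

```bash
python3 -m inch '0 0.003 0.04 0 0 0;0.002 0.003 0.08 0 0 0;0.002 0.003 0.12 0 0 0;0.002 0.003 0.15 0 0 0;0.002 0.003 0.17 0 0 0;0.002 0.003 0.18 0 0 0;0.002 0.003 0.18 0 0 0;0.002 0.003 0.18 0 0 0'
python3 -m inch '0 0 0 0 0 0;0 0 0 0 0 0;0 0 0 0 0 0;0 0 0 0 0 0;0 0 0 0 0 0;0 0 0 0 0 0;0 0 0 0 0 0' 1
python3 -m inch '0 0 -0.02 0 0 0;0 0 -0.07 0 0 0;0 0 -0.14 0 0 0;0 0 -0.22 0 0 0;0 0 -0.28 0 0 0;0 0 -0.3 0 0 0;0 0 -0.3 0 0 0;0 0 -0.3 0 0 0'
python3 - <<'E'
from h import *
go([.4916,.319,.12],-10)
go([.4916,.319,.12],-179.2)
T=cam("top");snapshot("top");print([(x["uv"],x["p"],atz(T,x["uv"],0)) for x in landmark_of("top","rest")])
print(get_obs()["joint_pos"])
E
```

```text
clock: 27.37
tool_pos: [0.5689, -0.0345, 0.0269]
orientation: [-180.0, 0.0, -99.2]
force: [0.1, -0.1, -0.1]
opening: 0.0572
gripper_force: 0.0
clock: 27.95
tool_pos: [0.569, -0.0344, 0.0269]
orientation: [-179.9, 0.0, -99.2]
force: [0.2, 0.5, 4.5]
opening: 0.0396
gripper_force: 30.0
clock: 28.62
tool_pos: [0.5675, -0.0345, 0.1155]
orientation: [179.9, 0.0, -99.2]
force: [-0.2, -0.4, -5.0]
opening: 0.0395
gripper_force: 30.0
row [-1.1228  0.4383 -0.0143] [ 3.000e-04  4.000e-04 -4.956e-01] rows>= 13.0
row [-1.1228  0.4383 -0.0143] [ 4.000e-04 -3.000e-04  4.444e-01] rows>= 12.0
[]
[ 1.62053135e+01  1.63336980e+01 -2.13264899e+01 -3.88011371e-02
 -5.25103384e+01 -2.53699820e+01]
```

```bash
python3 -c "
from h import *
go([.56,.319,.2],-179.2)"
python3 -m inch '-0.05 0 -0.05 0 0 0.02;-0.13 0.02 -0.12 0 0 0.05;-0.23 0.03 -0.2 0 0 0.08;-0.34 0.05 -0.26 0 0 0.115;-0.45 0.06 -0.28 0 0 0.15;-0.56 0.08 -0.28 0 0 0.185;-0.67 0.1 -0.28 0 0 0.22;-0.77 0.11 -0.28 0 0 0.25;-0.84 0.12 -0.28 0 0 0.27;-0.88 0.13 -0.28 0 0 0.28'
python3 -c "
from h import *
go([.56,.319,.2],-179.2)"
```

```text
row [-1.1597  0.2128 -0.2845] [ 0.0006 -0.0009  0.4445] rows>= 12.0
clock: 29.55
tool_pos: [0.5714, 0.2347, 0.1983]
orientation: [180.0, -0.2, -149.7]
force: [-0.2, -0.3, -3.8]
opening: 0.0394
gripper_force: 30.0
row [-0.1089  0.2619 -0.0061] [-0.0002 -0.0009  0.1639] rows>= 5.0
```

```bash
python3 -m inch '-0.04 0.09 0 0 0 0.04;-0.07 0.17 0 0 0 0.08;-0.09 0.23 0 0 0 0.115;-0.109 0.26 0 0 0 0.145;-0.109 0.26 0 0 0 0.164;-0.109 0.26 0 0 0 0.164;-0.109 0.26 0 0 0 0.164;-0.109 0.26 0 0 0 0.164'
python3 - <<'E'
from h import *
import pickle
o=get_obs();print(o["tool_pos"],o["orientation"])
W=cam("wrist");im=snapshot("wrist");cv2.imwrite("pics/w4.png",im[:,:,::-1])
l=landmark_of("wrist","rest");m=cut_out("wrist","rest")
print([(x["uv"],x["p"],atz(W,x["uv"],0)) for x in l])
for x in m:
    bx=cv2.boxPoints(cv2.minAreaRect(np.argwhere(x["pixels"])[:,::-1].astype(np.float32)));print(x["p"],bx.round(1).tolist(),[atz(W,b,.006)[:2].round(4).tolist() for b in bx])
pickle.dump(W,open("w4.pkl","wb"))
E
```

```text
clock: 30.22
tool_pos: [0.5604, 0.3155, 0.1994]
orientation: [-179.9, -0.1, -179.0]
force: [0.5, 0.8, -4.5]
opening: 0.0399
gripper_force: 30.0
[0.56044422 0.31550556 0.19938749] [-1.79928224e+02 -8.22514426e-02 -1.78987539e+02]
[([327.6, 107.1], 0.96, array([0.4866405 , 0.32044137, 0.        ]))]
0.66 [[270.0, 127.0], [373.0, 127.0], [373.0, 335.0], [270.0, 335.0]] [[0.5067, 0.264], [0.5048, 0.3656], [0.7423, 0.3795], [0.7446, 0.2589]]
0.57 [[279.29998779296875, 139.39999389648438], [283.0, 13.5], [374.20001220703125, 16.200000762939453], [370.5, 142.10000610351562]] [[0.5187, 0.273], [0.4032, 0.2773], [0.4039, 0.3615], [0.5196, 0.3639]]
0.29 [[19.5, 99.0999984741211], [79.0999984741211, 71.69999694824219], [114.0, 147.6999969482422], [54.29999923706055, 175.10000610351562]] [[0.4804, 0.0095], [0.4551, 0.0771], [0.529, 0.1037], [0.5581, 0.0342]]
```

View pics/w4.png

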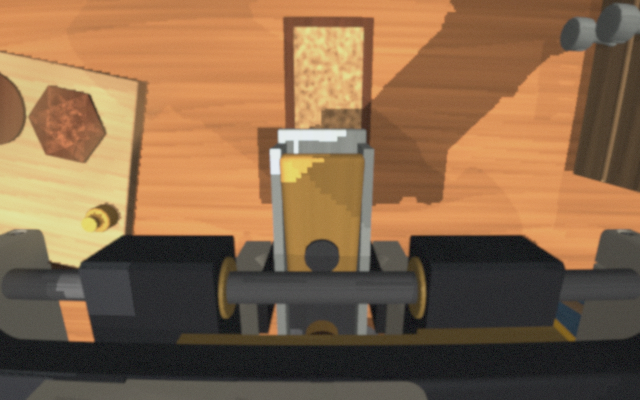

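```bash
python3 - <<'E'
from h import *
import pickle
W=pickle.load(open("w4.pkl","rb"));T=cam("top");n=lambda u,v:(u/2.16+140-.27,v/2.16+110-.27)
print("board near L/R", tri([ray(W,(284,17)),ray(T,n(39,302))]), tri([ray(W,(373,18)),ray(T,n(119,301))]))
print("cork near", tri([ray(W,(293,26)),ray(T,n(43,296))]), tri([ray(W,(364,26)),ray(T,n(107,296))]))
for uv,z in (((284,17),.006),((373,18),.006),((293,26),.01),((364,26),.01),((285,125),.006),((372,110),.006)): print(uv,atz(W,uv,z)[:2].round(4))
E
```

```text
board near L/R [0.42913787 0.29511998 0.14629555] [ 0.365742    0.37865377 -0.25203017]
cork near [0.43188777 0.29861369 0.1315309 ] [ 0.38415881  0.36574071 -0.190703  ]
(284, 17) [0.4062 0.2783]
(373, 18) [0.4055 0.3605]
(293, 26) [0.4148 0.2869]
(364, 26) [0.4135 0.352 ]
(285, 125) [0.5045 0.2788]
(372, 110) [0.4885 0.3637]
```

```bash
python3 - <<'E'
from h import *
import pickle
W=pickle.load(open("w4.pkl","rb"));T=cam("top");n=lambda u,v:(u/2.16+140-.27,v/2.16+110-.27)
print("board near", tri([ray(W,(373,18)),ray(T,n(39,302))]), tri([ray(W,(284,17)),ray(T,n(119,301))]))
print("cork near", tri([ray(W,(364,26)),ray(T,n(43,296))]), tri([ray(W,(293,26)),ray(T,n(107,296))]))
go([.4905,.3193,.06],-179.3)
E
```

```text
board near [0.40649537 0.35997749 0.00616579] [0.4066168  0.27760965 0.00279027]
cork near [0.41437032 0.3515718  0.01465701] [0.41409456 0.28708531 0.0097341 ]
row [0.234  0.0162 0.4676] [-0.0001 -0.0001  0.0013] rows>= 4.0
```

Heights agree with the text (board ~5 mm, cork ~12 mm).

```bash
python3 -m inch '0.08 0.01 0 0 0 0;0.16 0.01 0 0 0 0;0.22 0.015 0.05 0 0 0;0.234 0.016 0.15 0 0 0;0.234 0.016 0.25 0 0 0;0.234 0.016 0.35 0 0 0;0.234 0.016 0.43 0 0 0;0.234 0.016 0.467 0 0 0;0.234 0.016 0.467 0 0 0;0.234 0.016 0.467 0 0 0'
python3 -m inch '0 0 0.03 0 0 0;0 0 0.06 0 0 0;0 0 0.09 0 0 0;0 0 0.11 0 0 0;0 0 0.11 0 0 0;0 0 0.11 0 0 0;0 0 0.11 0 0 0'
python3 -c "
from h import *
go([.4905,.3193,.0186],-179.3)"
```

```text
clock: 31.2
tool_pos: [0.491, 0.3199, 0.0609]
orientation: [-180.0, 0.0, -179.1]
force: [0.0, 0.5, -4.4]
opening: 0.0397
gripper_force: 30.0
clock: 31.78
tool_pos: [0.4907, 0.32, 0.0275]
orientation: [180.0, 0.0, -179.1]
force: [-0.1, -0.5, -4.1]
opening: 0.0397
gripper_force: 30.0
row [ 0.0006 -0.0022  0.0297] [0.     0.0001 0.0012] rows>= 1.0
```

```bash
python3 -m inch '0 -0.002 0.01 0 0 0;0 -0.002 0.018 0 0 0;0 -0.002 0.024 0 0 0;0 -0.002 0.03 0 0 0;0 -0.002 0.03 0 0 0;0 -0.002 0.03 0 0 0'
python3 -m inch '0 0 0 0 0 0;0 0 0 0 0 0;0 0 0 0 0 0;0 0 0 0 0 0;0 0 -0.04 0 0 0;0 0 -0.13 0 0 0;0 0 -0.25 0 0 0;0 0 -0.37 0 0 0;0 0 -0.49 0 0 0;0 0 -0.6 0 0 0' -1
python3 -m inch '-0.1 0 -0.1 0 0 0;-0.2 0 -0.15 0 0 0;-0.23 0 -0.15 0 0 0;-0.23 0 -0.15 0 0 0;-0.23 0 -0.15 0 0 0;-0.23 0 -0.15 0 0 0'
python3 - <<'E'
from h import *
W=cam("wrist");im=snapshot("wrist");cv2.imwrite("pics/w5.png",im[:,:,::-1])
for t,z in (("rest",0),("plane",.01)): print(t,[(x["uv"],round(x["p"],2),atz(W,x["uv"],z)) for x in landmark_of("wrist",t)])
E
```

```text
clock: 32.28
tool_pos: [0.4905, 0.3192, 0.0189]
orientation: [180.0, 0.0, -179.1]
force: [-3.8, -0.9, 3.9]
opening: 0.0398
gripper_force: 30.0
clock: 33.12
tool_pos: [0.4906, 0.3192, 0.2008]
orientation: [180.0, 0.1, -179.1]
force: [0.6, 0.6, -0.9]
opening: 0.0875
gripper_force: 0.0
clock: 33.62
tool_pos: [0.5585, 0.3199, 0.2421]
orientation: [-179.9, -0.1, -179.1]
force: [-0.2, 0.3, -0.3]
opening: 0.0877
gripper_force: 0.0
rest []
plane [([323.6, 112.4], 0.71, array([0.48999004, 0.32120985, 0.01      ]))]
```

View pics/w5.png

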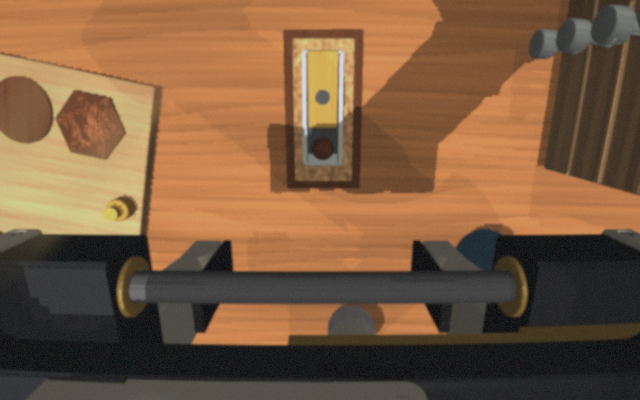

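```bash
python3 -m inch '0.03 -0.08 0 0 0 -0.03;0.06 -0.19 0 0 0 -0.06;0.09 -0.31 0 0 0 -0.09;0.12 -0.43 0 0 0 -0.12;0.15 -0.55 0 0 0 -0.15;0.18 -0.67 0 0 0 -0.18;0.22 -0.79 0 0 0 -0.21;0.25 -0.9 0 0 0 -0.24;0.28 -0.97 0 0 0 -0.27;0.29 -1 0 0 0 -0.3'
python3 -c "
from h import *
go([.3729,-.3238,.24],-101.5)"
```

```text
clock: 34.6
tool_pos: [0.4754, 0.0167, 0.2436]
orientation: [-180.0, 0.0, -124.9]
force: [-0.6, -0.8, -0.8]
opening: 0.0874
gripper_force: 0.0
row [ 1.1262 -0.369   0.0117] [-0.000e+00  1.000e-04 -1.299e-01] rows>= 9.0
```

```bash
python3 -m inch '0.1 -0.03 0 0 0 -0.02;0.21 -0.07 0 0 0 -0.05;0.32 -0.11 0 0 0 -0.08;0.43 -0.15 0 0 0 -0.11;0.54 -0.19 0 0 0 -0.13;0.65 -0.22 0 0 0 -0.13;0.76 -0.25 0 0 0 -0.13;0.86 -0.28 0 0 0 -0.13;0.93 -0.3 0 0 0 -0.13;0.97 -0.32 0 0 0 -0.13'
python3 -m inch '0 0 0 0 0 0;0 0 0 0 0 0'
python3 -c "
from h import *
go([.3729,-.3238,.2],-101.5)"
```

```text
clock: 35.43
tool_pos: [0.387, -0.2757, 0.2434]
orientation: [180.0, -0.0, -101.7]
force: [-0.2, -0.1, -0.2]
opening: 0.0881
gripper_force: 0.0
clock: 35.6
tool_pos: [0.388, -0.2744, 0.2432]
orientation: [180.0, 0.0, -101.8]
force: [-0.4, -0.1, 0.4]
opening: 0.0876
gripper_force: 0.0
row [0.1714 0.0158 0.1439] [ 0.0001  0.     -0.0015] rows>= 2.0
```

```bash
python3 -m inch '0.08 0.01 0 0 0 0;0.15 0.015 0 0 0 -0.001;0.171 0.016 0.04 0 0 -0.001;0.171 0.016 0.12 0 0 -0.001;0.171 0.016 0.21 0 0 -0.001;0.171 0.016 0.29 0 0 -0.001;0.171 0.016 0.35 0 0 -0.001;0.171 0.016 0.387 0 0 -0.001;0.171 0.016 0.387 0 0 -0.001;0.171 0.016 0.387 0 0 -0.001'
python3 -m inch '0 0 0 0 0 0;0 0 0 0 0 0;0 0 0 0 0 0;0 0 0 0 0 0;0 0 0 0 0 0;0 0 0 0 0 0;0 0 0 0 0 0;0 0 0 0 0 0;0 0 0 0 0 0;0 0 0 0 0 0' 1
python3 -m inch '0 0 -0.03 0 0 0;0 0 -0.1 0 0 0;0 0 -0.2 0 0 0;0 0 -0.27 0 0 0;0 0 -0.3 0 0 0;0 0 -0.3 0 0 0'
python3 -c "
from h import *
go([.488,-.0105,.22],-101.5)"
```

```text
clock: 36.43
tool_pos: [0.3736, -0.3228, 0.1272]
orientation: [179.9, -0.0, -101.4]
force: [0.1, 0.5, 0.5]
opening: 0.0877
gripper_force: 0.0
clock: 37.27
tool_pos: [0.3734, -0.3236, 0.1272]
orientation: [180.0, 0.0, -101.5]
force: [0.6, -0.7, -1.4]
opening: 0.0297
gripper_force: 30.0
clock: 37.77
tool_pos: [0.3745, -0.324, 0.2196]
orientation: [-179.8, -0.0, -101.5]
force: [-0.2, -1.0, -2.1]
opening: 0.0294
gripper_force: 30.0
row [-1.0996 -0.1624 -0.0013] [-0.0013 -0.0002  0.    ] rows>= 8.0
```

```bash
python3 -m inch '-0.08 -0.01 0 0 0 0;-0.19 -0.03 0 0 0 0;-0.31 -0.05 0 0 0 0;-0.43 -0.06 0 0 0 0;-0.55 -0.08 0 0 0 0;-0.67 -0.1 0 0 0 0;-0.79 -0.12 0 0 0 0;-0.89 -0.13 0 0 0 0;-0.96 -0.14 0 0 0 0;-1 -0.148 0 0 0 0'
python3 -m inch '-0.06 -0.01 0.02 0 0 0;-0.09 -0.014 0.08 0 0 0;-0.1 -0.014 0.14 0 0 0;-0.1 -0.014 0.19 0 0 0;-0.1 -0.014 0.21 0 0 0;-0.1 -0.014 0.21 0 0 0;-0.1 -0.014 0.21 0 0 0;-0.1 -0.014 0.21 0 0 0'
python3 -c "
from h import *
go([.488,-.0105,.1438],-101.5)"
```

```text
clock: 38.6
tool_pos: [0.4765, -0.0363, 0.2157]
orientation: [179.9, -0.0, -101.4]
force: [0.7, 0.3, -2.7]
opening: 0.0295
gripper_force: 30.0
clock: 39.27
tool_pos: [0.4874, -0.0101, 0.1549]
orientation: [-179.9, 0.0, -101.5]
force: [-0.3, 0.4, -1.3]
opening: 0.0294
gripper_force: 30.0
row [ 0.0007 -0.0022  0.0372] [-0.0003  0.0001 -0.0001] rows>= 1.0
```

Place the bottle, then fetch the tin (at .4635, -.3258).

```bash
python3 -m inch '0 -0.002 0.012 0 0 0;0 -0.002 0.022 0 0 0;0 -0.002 0.03 0 0 0;0 -0.002 0.037 0 0 0;0 -0.002 0.037 0 0 0;0 -0.002 0.037 0 0 0'
python3 -m inch '0 0 0 0 0 0;0 0 0 0 0 0;0 0 0 0 0 0;0 0 0 0 0 0;0 0 -0.03 0 0 0;0 0 -0.11 0 0 0;0 0 -0.2 0 0 0;0 0 -0.28 0 0 0;0 0 -0.3 0 0 0;0 0 -0.3 0 0 0' -1
python3 -c "
from h import *
go([.4635,-.3258,.2],-101.5)"
```

```text
clock: 39.77
tool_pos: [0.4879, -0.0103, 0.1443]
orientation: [-179.9, -0.0, -101.5]
force: [-2.3, -0.8, 8.3]
opening: 0.0293
gripper_force: 30.0
clock: 40.6
tool_pos: [0.4888, -0.0097, 0.2358]
orientation: [-179.8, 0.1, -101.5]
force: [0.1, 0.3, -1.3]
opening: 0.0865
gripper_force: 0.0
row [ 1.0495 -0.1269  0.1176] [-0.0013  0.0007  0.    ] rows>= 8.0
```

```bash
python3 -m inch '0.08 -0.01 0 0 0 0;0.19 -0.02 0 0 0 0;0.31 -0.04 0 0 0 0;0.43 -0.05 0 0 0 0;0.55 -0.07 0 0 0 0;0.67 -0.08 0 0 0 0;0.79 -0.1 0 0 0 0;0.9 -0.11 0 0 0 0;0.97 -0.12 0 0 0 0;1 -0.125 0 0 0 0'
python3 -m inch '0.04 -0.002 0.02 0 0 0;0.05 -0.002 0.08 0 0 0;0.05 -0.002 0.16 0 0 0;0.05 -0.002 0.22 0 0 0;0.05 -0.002 0.24 0 0 0;0.05 -0.002 0.24 0 0 0;0.05 -0.002 0.24 0 0 0;0.05 -0.002 0.24 0 0 0'
python3 -c "
from h import *
go([.4635,-.3258,.1146],-101.5)"
```

```text
clock: 41.43
tool_pos: [0.4632, -0.3138, 0.2315]
orientation: [179.9, 0.0, -101.7]
force: [0.4, 0.1, 0.3]
opening: 0.0878
gripper_force: 0.0
clock: 42.1
tool_pos: [0.4628, -0.3263, 0.1623]
orientation: [-179.9, -0.0, -101.5]
force: [0.6, 0.1, 0.3]
opening: 0.0878
gripper_force: 0.0
row [-0.0023 -0.0016  0.159 ] [-0.0005 -0.0002  0.0002] rows>= 2.0
```

```bash
python3 -m inch '0 0 0.04 0 0 0;-0.002 -0.002 0.08 0 0 0;-0.002 -0.002 0.12 0 0 0;-0.002 -0.002 0.145 0 0 0;-0.002 -0.002 0.158 0 0 0;-0.002 -0.002 0.158 0 0 0;-0.002 -0.002 0.158 0 0 0'
python3 -m inch '0 0 0 0 0 0;0 0 0 0 0 0;0 0 0 0 0 0;0 0 0 0 0 0;0 0 0 0 0 0;0 0 0 0 0 0;0 0 0 0 0 0;0 0 0 0 0 0;0 0 0 0 0 0;0 0 0 0 0 0' 1
python3 -m inch '0 0 -0.03 0 0 0;0 0 -0.1 0 0 0;0 0 -0.2 0 0 0;0 0 -0.27 0 0 0;0 0 -0.3 0 0 0;0 0 -0.3 0 0 0'
python3 -c "
from h import *
go([.472,-.0885,.20],-101.5)"
```

```text
clock: 42.68
tool_pos: [0.4631, -0.326, 0.1144]
orientation: [-180.0, -0.0, -101.5]
force: [-0.7, -0.3, 0.5]
opening: 0.0879
gripper_force: 0.0
clock: 43.52
tool_pos: [0.4628, -0.3259, 0.1137]
orientation: [-180.0, 0.0, -101.5]
force: [-0.1, 0.5, -0.0]
opening: 0.0318
gripper_force: 30.0
clock: 44.02
tool_pos: [0.4637, -0.3262, 0.2061]
orientation: [-179.8, -0.0, -101.5]
force: [1.0, -0.1, -3.8]
opening: 0.0316
gripper_force: 30.0
row [-0.7819  0.1308  0.0195] [-0.0013 -0.0001 -0.    ] rows>= 6.0
```

```bash
python3 -m inch '-0.08 0.01 0 0 0 0;-0.19 0.03 0 0 0 0;-0.31 0.05 0 0 0 0;-0.43 0.07 0 0 0 0;-0.55 0.09 0 0 0 0;-0.66 0.11 0 0 0 0;-0.74 0.12 0.03 0 0 0;-0.78 0.13 0.08 0 0 0;-0.78 0.13 0.13 0 0 0;-0.78 0.13 0.16 0 0 0'
python3 -m inch '0 0 0.02 0 0 0;0 0 0.04 0 0 0;0 0 0.04 0 0 0;0 0 0.04 0 0 0;0 0 0.04 0 0 0'
python3 -c "
from h import *
go([.472,-.0885,.131],-101.5)"
```

```text
clock: 44.85
tool_pos: [0.4693, -0.0879, 0.1529]
orientation: [179.8, -0.0, -101.4]
force: [-1.1, -0.6, -4.2]
opening: 0.0317
gripper_force: 30.0
clock: 45.27
tool_pos: [0.4715, -0.0892, 0.1442]
orientation: [-180.0, 0.0, -101.5]
force: [-0.2, 0.5, -3.5]
opening: 0.0313
gripper_force: 30.0
row [-0.0025 -0.0011  0.044 ] [-0.0002  0.     -0.0003] rows>= 1.0
```

```bash
python3 -m inch '-0.002 -0.001 0.015 0 0 0;-0.002 -0.001 0.028 0 0 0;-0.002 -0.001 0.036 0 0 0;-0.002 -0.001 0.044 0 0 0;-0.002 -0.001 0.044 0 0 0;-0.002 -0.001 0.044 0 0 0'
python3 -m inch '0 0 0 0 0 0;0 0 0 0 0 0;0 0 0 0 0 0;0 0 0 0 0 0;0 0 -0.03 0 0 0;0 0 -0.11 0 0 0;0 0 -0.2 0 0 0;0 0 -0.28 0 0 0;0 0 -0.3 0 0 0;0 0 -0.3 0 0 0' -1
python3 -c "
from h import *
go([.5549,-.3252,.2],-101.5)"
```

```text
clock: 45.77
tool_pos: [0.4718, -0.0884, 0.131]
orientation: [-180.0, -0.0, -101.5]
force: [-0.8, -0.5, 2.7]
opening: 0.0313
gripper_force: 30.0
clock: 46.6
tool_pos: [0.4729, -0.0881, 0.2233]
orientation: [-179.7, 0.1, -101.5]
force: [-0.4, -0.2, -0.5]
opening: 0.0869
gripper_force: 0.0
row [ 0.7202 -0.4249  0.0783] [-0.0015  0.0005  0.    ] rows>= 7.0
```

```bash
python3 -m inch '0.08 -0.05 0 0 0 0;0.18 -0.11 0 0 0 0;0.29 -0.17 0 0 0 0;0.4 -0.24 0 0 0 0;0.51 -0.3 0 0 0 0;0.61 -0.36 0 0 0 0;0.68 -0.4 0 0 0 0;0.72 -0.425 0.03 0 0 0;0.72 -0.425 0.08 0 0 0;0.72 -0.425 0.1 0 0 0'
python3 -m inch '0 0 0.05 0 0 0;0 0 0.13 0 0 0;0 0 0.22 0 0 0;0 0 0.29 0 0 0;0 0 0.33 0 0 0;0 0 0.33 0 0 0;0 0 0.33 0 0 0;0 0 0.33 0 0 0'
python3 -c "
from h import *
go([.5549,-.3252,.0767],-101.5)"
```

```text
clock: 47.43
tool_pos: [0.5519, -0.3252, 0.1867]
orientation: [179.7, 0.1, -101.6]
force: [-0.4, 0.6, -1.6]
opening: 0.0879
gripper_force: 0.0
clock: 48.1
tool_pos: [0.5543, -0.3254, 0.0929]
orientation: [-179.9, -0.0, -101.5]
force: [-0.1, 0.5, 0.3]
opening: 0.0879
gripper_force: 0.0
row [-0.0009 -0.0016  0.0541] [-0.0006 -0.0001  0.0002] rows>= 1.0
```

```bash
python3 -m inch '0 -0.001 0.02 0 0 0;0 -0.001 0.04 0 0 0;0 -0.001 0.052 0 0 0;0 -0.001 0.052 0 0 0;0 -0.001 0.052 0 0 0'
python3 -m inch '0 0 0 0 0 0;0 0 0 0 0 0;0 0 0 0 0 0;0 0 0 0 0 0;0 0 0 0 0 0;0 0 0 0 0 0;0 0 0 0 0 0;0 0 0 0 0 0' 1
python3 -m inch '0 0 -0.03 0 0 0;0 0 -0.1 0 0 0;0 0 -0.2 0 0 0;0 0 -0.32 0 0 0;0 0 -0.44 0 0 0;0 0 -0.56 0 0 0;0 0 -0.64 0 0 0;0 0 -0.68 0 0 0;0 0 -0.68 0 0 0;0 0 -0.68 0 0 0'
python3 -c "
from h import *
go([.504,.068,.28],-101.5)"
```

```text
clock: 48.52
tool_pos: [0.5535, -0.3254, 0.0757]
orientation: [180.0, 0.0, -101.5]
force: [0.3, 0.9, 0.7]
opening: 0.0873
gripper_force: 0.0
clock: 49.18
tool_pos: [0.5541, -0.3255, 0.0762]
orientation: [-180.0, -0.0, -101.5]
force: [0.8, 0.3, 0.4]
opening: 0.0543
gripper_force: 30.0
clock: 50.02
tool_pos: [0.5532, -0.3249, 0.2789]
orientation: [179.9, 0.1, -101.5]
force: [-0.4, -0.3, -5.0]
opening: 0.0543
gripper_force: 30.0
row [-1.2505  0.4223 -0.002 ] [ 0.0003  0.0003 -0.0001] rows>= 10.0
```

```bash
python3 -m inch '-0.08 0.03 0 0 0 0;-0.18 0.06 0 0 0 0;-0.29 0.1 0 0 0 0;-0.4 0.14 0 0 0 0;-0.51 0.17 0 0 0 0;-0.62 0.21 0 0 0 0;-0.73 0.25 0 0 0 0;-0.83 0.28 0 0 0 0;-0.91 0.31 0 0 0 0;-0.96 0.325 0 0 0 0'
python3 -m inch '-0.1 0.03 0 0 0 0;-0.2 0.06 0 0 0 0;-0.27 0.09 0 0 0 0;-0.29 0.097 0 0 0 0;-0.29 0.097 0.08 0 0 0;-0.29 0.097 0.18 0 0 0;-0.29 0.097 0.29 0 0 0;-0.29 0.097 0.4 0 0 0;-0.29 0.097 0.48 0 0 0;-0.29 0.097 0.53 0 0 0'
python3 -m inch '0 0 0.02 0 0 0;0 0 0.03 0 0 0;0 0 0.03 0 0 0;0 0 0.03 0 0 0'
python3 -c "
from h import *
go([.504,.068,.0932],-101.5)"
```

```text
clock: 50.85
tool_pos: [0.5136, -0.0215, 0.2771]
orientation: [179.7, -0.1, -101.4]
force: [-0.4, 0.1, -2.7]
opening: 0.0538
gripper_force: 30.0
clock: 51.68
tool_pos: [0.5011, 0.0656, 0.1158]
orientation: [179.6, -0.3, -101.6]
force: [-0.6, -0.6, -1.8]
opening: 0.0542
gripper_force: 30.0
clock: 52.02
tool_pos: [0.5048, 0.0674, 0.1124]
orientation: [-180.0, 0.0, -101.5]
force: [-0.0, -0.2, -3.3]
opening: 0.0542
gripper_force: 30.0
row [-0.0015  0.0032  0.0641] [-0.0002  0.0001 -0.    ] rows>= 1.0
```

```bash
python3 -m inch '-0.001 0.002 0.02 0 0 0;-0.001 0.002 0.04 0 0 0;-0.001 0.002 0.05 0 0 0;-0.001 0.002 0.058 0 0 0;-0.001 0.002 0.063 0 0 0;-0.001 0.002 0.063 0 0 0;-0.001 0.002 0.063 0 0 0'
python3 -m inch '0 0 0 0 0 0;0 0 0 0 0 0;0 0 0 0 0 0;0 0 0 0 0 0;0 0 -0.03 0 0 0;0 0 -0.12 0 0 0;0 0 -0.24 0 0 0;0 0 -0.36 0 0 0;0 0 -0.48 0 0 0;0 0 -0.55 0 0 0' -1
python3 -m inch '-0.1 0 -0.05 0 0 0;-0.1 -0.1 -0.1 0 0 0;0 -0.1 -0.1 0 0 0;0.1 -0.1 -0.1 0 0 0;0.15 -0.1 -0.1 0 0 0;0.15 -0.1 -0.1 0 0 0;0.15 -0.1 -0.1 0 0 0'
python3 - <<'E'
from h import *
W=cam("wrist");im=snapshot("wrist");cv2.imwrite("pics/w6.png",im[:,:,::-1])
for t in ("glue_bottle","tin","jar"): print(t,[(x["uv"],round(x["p"],2),atz(W,x["uv"],.022)) for x in landmark_of("wrist",t)[:2]])
E
```

```text
clock: 52.6
tool_pos: [0.5039, 0.0678, 0.0932]
orientation: [180.0, 0.0, -101.5]
force: [-0.8, -0.1, -2.2]
opening: 0.0542
gripper_force: 30.0
clock: 53.43
tool_pos: [0.5051, 0.0679, 0.2633]
orientation: [-179.7, 0.1, -101.5]
force: [0.7, 0.7, -0.3]
opening: 0.0878
gripper_force: 0.0
clock: 54.02
tool_pos: [0.5242, 0.0169, 0.2888]
orientation: [-179.9, 0.0, -101.6]
force: [0.5, 0.9, -0.5]
opening: 0.0875
gripper_force: 0.0
glue_bottle [([347.1, 140.8], 0.76, array([ 0.4861871, -0.0084243,  0.022    ]))]
tin [([347.4, 66.0], 0.7, array([ 0.47023246, -0.09209792,  0.022     ]))]
jar [([345.1, 200.0], 0.7, array([0.50204922, 0.06353005, 0.022     ]))]
```

View pics/w6.png

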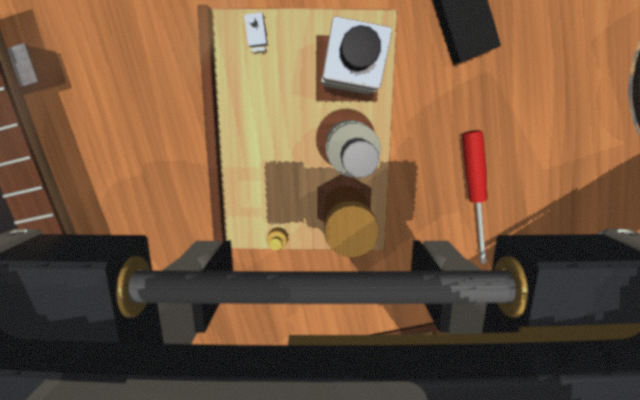

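The picture shows the tin cap at (361,47), the bottle cap at (360,158) and the jar lid at (351,228). They stand upright on their coasters, much as at the start. The measured feet are within about 5 mm of the coaster centres, and the plane is centred on the cork.

```bash
python3 -m inch '0 0 -0.03 0 0 0;0 0 -0.03 0 0 0;0 0 -0.03 0 0 0;0 0 -0.03 0 0 0'; python3 -c "
from plant import *
print(close_job())"
```

```text
clock: 54.55
tool_pos: [0.5244, 0.018, 0.2972]
orientation: [-180.0, 0.0, -101.5]
force: [-0.6, -1.2, 0.9]
opening: 0.0875
gripper_force: 0.0
the job is handed in; nothing more can be done
None
```

The job is handed in at about 55 s of the 144 s allowed: the plane is centred on the cork rest, and the bottle, tin and jar stand upright on their own coasters within about 5 mm of centre by my last camera check; no verdict came back.

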